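# Push the soap bar through the spring flap of the soap keeper

## Robot

A 7-joint arm with a two-finger parallel gripper is mounted at the origin on the work surface. World frame = base frame: x ahead of the robot, y to its left, z up, the work surface at z = 0. Lengths are in m, angles in rad, forces in N, time in s.
With the tool pointing down it reaches from about 0.375 to 0.925 m from the base axis. Payload 3.1 kg.
Tool frame: the origin (TCP) lies between the finger pads; the fingertips stand 19 mm ahead of it and the grasp point (between the pads) is the TCP; z points along the fingers, y is the line along which they close (so a half turn about z gives the same grasp; the last joint's range is limited). The gripper opens to 85 mm and grips with 20 to 120 N. Pads are 22 mm wide; open, the fingers measure 114 mm over their backs; the gripper's body (76 mm by 85 mm) begins 54 mm behind the grasp point. The pads swing forward as they close: fully open they stand 13 mm farther back than shut.
Start: joints at [-1.285, 0.383, 0.044, 1.598, -0.018, 1.161, -0.05], TCP at [0.243, 0.603, 0.25] pointing down, gripper open.
Joint ranges: [-2.61, 2.61], [-0.41, 2.15], [-1.48, 1.57], [0, 2.5], [-1.57, 4.71], [0.05, 1.97], [-2.85, 2.85]. Speed limits (rad/s): [2.79, 2.79, 3.14, 3.14, 3.14, 3.14, 3.14].

## Interface

Orientations are given as a unit quaternion [x, y, z, w].
In Python, from bench import move_ptp, movel, move_j, move_gripper, pause, inverse_kinematics, read_camera, camera_params, MotionError, sign_off, look_for, tip_of, read_time_s, read_qpos, read_joint_vel, read_effort, read_eef_pos, read_tcp_rot, read_ft_force, read_ft_torque, read_finger_gap, read_grasp_force gives the robot as it stands. Calls block until the motion is done:
- move_ptp(position, orientation): joint-space move of the TCP to a pose.
- movel(position, orientation=None, speed=0.15): straight line of the TCP; orientation=None keeps the orientation; speed is the mean speed in m/s.
- move_j(angles): joint-space move.
- move_gripper(opening, effort=None): finger opening in m; effort is the grip in N (None keeps the last); returns when the fingers have stopped.
- pause(seconds).
- inverse_kinematics(position, orientation): joint angles nearest the present ones, or None.
- read_camera(name): name is "side" or "top" or "wrist"; returns the picture (400x640x3 uint8, red, green, blue); there is no depth.
- camera_params(name): a dict with "K" (3x3 intrinsics, pixels), "dist_coeffs" ([k1, k2, p1, p2, k3] as OpenCV has them; the pictures are not rectified), "camera_from_world" (4x4, takes a point from world to camera coordinates). Camera axes: x right, y down, z forward; pixel columns grow to the right and rows downward; lengths in m; the calibration is good to about 2 mm. A picture is of the moment at which its call begins: read the wrist's pose just before it. camera_params takes no time and is no camera call; for the wrist camera it gives the pose at the moment of the call.
A pose or a line that the arm cannot do raises MotionError and nothing moves.
- sign_off(): hands the job in; it is judged then, once.
Trained networks look in the newest picture that a camera, given by its name, has taken for a name from the list of things; names that differ only in an ending like _2 or _b are one class to them, and where a whole thing is asked for, a point or a joint stands for the part that bears it (a point fixed in the world has none). Each returns a list of dicts, best first, with "confidence" (0 to 1); they miss things now and then, are a little off and sometimes report something else, mostly with a low value. They report only what shows in the picture. A call takes as long as a camera call. They do not tell look-alikes from the thing itself.
- look_for(camera, name): "at" ([column, row] in pixels, amid what is visible of it).
- tip_of(camera, name): "at" ([column, row] in pixels: a listed point, or the origin of a listed thing).
Readings, each from a call of its own:
- read_time_s(): time.
- read_qpos(): joint angles.
- read_joint_vel(): joint speeds.
- read_effort(): joint torques, N m.
- read_eef_pos(): TCP position.
- read_tcp_rot(): TCP orientation.
- read_ft_force(): force on the tool from outside, world axes, zero at the start.
- read_ft_torque(): the same for the moment, N m.
- read_finger_gap(): finger opening in m.
- read_grasp_force(): force on a finger pad.
Only numpy, scipy, OpenCV 4.12 (cv2) and the standard library are available. Lean on these libraries where they do the work, as an engineer would, in place of code of your own. Each camera call takes 0.05 s, during which the arm holds its last target. There are 200 camera calls.

## Task

Rain is coming in at the window, so put the small green soap bar away in the cream soap keeper: push the orange spring flap open with one finger and hold it open while the other finger pushes the bar along the deck, over the sill and in. Keep the flap held open until the bar has dropped inside, then take the fingers away so that the flap shuts. Do not lift the bar, and leave the grey pumice block beside it and everything else where they are.

Things in the scene. Friction and masses are not known exactly. Their poses are not given: they have to be found in the camera images.
- keeper: cream plastic soap keeper, fixed hollow box 270 (x) x 270 (y) mm; origin on the counter under the middle of the sill, +x the way things are pushed in (away from the robot), z up. Pale grey rimless loading deck at height 140 mm from x = -150 to 0; mouth under the orange flap from x = 0 to 100; behind it a cap strip, the highest part (185 mm high). Inside: one empty space, floor 5 mm high
- sill (a point): middle of the deck's inner edge, on the deck's surface 140 mm above the counter, where the deck ends and the mouth begins; axes as the keeper's. The mouth's side walls (5 mm thick, outer faces at the keeper's y = +-135 mm) follow the slope of the shut flap and stand up to 20 mm above it
- flap (a joint): orange flap, 252 wide (y) x 106 x 4 mm. Hinge along the keeper's y at x = 101, 183 mm high; rad, 0 shut, grows as the free edge swings down into the keeper, stop at 1.2. A spring shuts it when let go: 1 N opens it at the free edge, some 8 N near the hinge. A fingertip 4 mm above the deck moving along +x rides onto it and opens it: about 0.2 rad with the fingertip's front 47 mm past the sill, 0.4 at 62, 0.7 at 78
- flap_edge (a point): middle of the flap's free edge, moves with the flap. Shut, it lies just past the sill (keeper's x = 4 mm, 140 mm high) and the flap rises from it to the hinge at about 24 degrees from level
- soap: green soap bar, 32 (x) x 52 (y) x 20 mm high, 30 to 65 g, loose on the deck, its x roughly along the keeper's x, 75 to 110 mm before the sill, 50 to 75 mm off the keeper's middle. Origin: centre of its underside. It fits between fingers open 70 to 80 mm (wider, the front finger meets the hinge too soon); with its middle 10 mm past the sill it drops in, if the flap is open over 0.4 rad
- pumice: grey pumice block, 42 x 50 x 26 mm high, loose on the other side of the deck; stays there. Origin at the centre of its underside
- tub: closed teal detergent tub, 128 x 168 mm, 147 mm high, loose, to the right; leave alone. Origin at the centre of its underside
- scoop: purple plastic scoop, 130 mm long, 50 mm wide, 35 mm high, loose, to the right; leave alone. Origin on its underside near the middle
- dish: white ceramic soap dish, 110 x 80 x 22 mm, on a black rubber mat (4 mm thick) to the left; leave alone. Origin at the centre of its underside
- softener: lilac softener bottle, 68 mm across, 200 mm high, to the right; leave alone. Origin at the centre of its underside
- pegjar: green jar with a yellow cap, 80 mm across, 110 mm high, to the left; leave alone. Origin at the centre of its underside
Mind the look-alikes: they are no part of the job. There is more than one size of the soap; the one meant has the size given above.

How it is judged:
On the way, in this order (a step that is already met when the one before it is completed fails the run):
1. a finger holds the flap open (over 0.15 rad) while the soap bar still lies on the deck before the sill (value of joint flap above 0.15 rad and contact force between the fingers and flap above 0.2 N and x of soap in the frame of keeper below 0 m and z of soap in the frame of keeper above 0.13 m), for 0.2 s.
2. the soap bar has dropped inside while a finger still holds the flap open (over 0.15 rad) (value of joint flap above 0.15 rad and contact force between the fingers and flap above 0.2 N and z of soap in the frame of keeper below 0.1 m and x of soap in the frame of keeper between -0.14 and 0.115 m and y of soap in the frame of keeper between -0.13 and 0.13 m), for 0.2 s.
At the end, for the whole second after the job is handed in: the soap bar lies at rest inside the keeper (its origin under 100 mm above the counter, within the walls), the flap has shut (under 0.06 rad), and every other object is within 25 mm of where it stood (z of soap in the frame of keeper below 0.1 m and x of soap in the frame of keeper between -0.14 and 0.115 m and y of soap in the frame of keeper between -0.13 and 0.13 m and value of joint flap below 0.06 rad and linear speed of soap below 0.05 m/s and distance of each of tub, scoop, dish, softener, pegjar, pumice from where it was at the start of the episode below 0.025 m); the robot touches nothing.
It fails at once if the soap bar is lifted more than 20 mm off the deck (z of soap in the frame of keeper above 0.16 m).
It fails at once if another object is moved more than 25 mm or lifted (distance of any of tub, scoop, dish, softener, pegjar, pumice from where it was at the start of the episode above 0.025 m).
It also fails if it takes over 40 s, if anything falls off the work surface, if the arm or the gripper's body presses on something with over 40 N, if the wrist force passes 120 N, or if a joint passes its speed limit or range.

## Working session

There is one attempt and no reset: what is moved stays moved. The work goes in short steps, each a Python script; the robot and the scene stay as the last script left them, time stands still between calls to the robot, and variables do not carry over. Pictures are saved under pics/ and viewed, at most 10 in all, crops included, and the job is handed in when it is done.

```bash
mkdir -p pics; cat > h.py <<'E'
import numpy as np, cv2
from bench import *
def ray(cam,px,P=None):
    P=P or camera_params(cam)
    u=cv2.undistortPoints(np.array([[px]],float),np.array(P["K"]),np.array(P["dist_coeffs"]))[0,0]
    T=np.array(P["camera_from_world"]);R,t=T[:3,:3],T[:3,3]
    return -R.T@t, R.T@np.array([u[0],u[1],1])
def atz(cam,px,z,P=None):
    c,d=ray(cam,px,P); return c+d*(z-c[2])/d[2]
def tri(a,b):
    A=np.zeros((3,3));r=np.zeros(3)
    for c,d in (a,b):
        d=d/np.linalg.norm(d);M=np.eye(3)-np.outer(d,d);A+=M;r+=M@c
    return np.linalg.solve(A,r)
def proj(cam,p):
    P=camera_params(cam);T=np.array(P["camera_from_world"])
    return cv2.projectPoints(np.array(p,float).reshape(-1,3),cv2.Rodrigues(T[:3,:3])[0],T[:3,3],np.array(P["K"]),np.array(P["dist_coeffs"]))[0][:,0]
E
python3 - <<'E'
from h import *
ims=[]
for c in("top","side"):
    im=read_camera(c);cv2.imwrite(f"pics/{c}0.png",im[:,:,::-1])
    for n in("sill","flap_edge","soap","pumice","keeper"):
        print(c,n,[(np.round(d["at"]).tolist(),round(d["confidence"],2)) for d in tip_of(c,n)],'LF',[(np.round(d["at"]).tolist(),round(d["confidence"],2)) for d in look_for(c,n)])
print(read_time_s(),read_tcp_rot())
E
```

```text
top sill [([357.0, 192.0], 0.85)] LF [([357.0, 190.0], 0.82)]
top flap_edge [([356.0, 191.0], 0.91), ([427.0, 147.0], 0.55), ([358.0, 187.0], 0.38), ([466.0, 245.0], 0.28)] LF [([353.0, 170.0], 0.87)]
top soap [([276.0, 236.0], 0.81), ([380.0, 270.0], 0.63), ([342.0, 216.0], 0.6)] LF [([379.0, 268.0], 0.74), ([278.0, 234.0], 0.54), ([341.0, 214.0], 0.44)]
top pumice [([382.0, 212.0], 0.47)] LF [([383.0, 209.0], 0.69)]
top keeper [([351.0, 198.0], 0.62)] LF [([356.0, 170.0], 0.47)]
side sill [([321.0, 337.0], 0.64), ([344.0, 213.0], 0.61)] LF [([345.0, 230.0], 0.66), ([404.0, 324.0], 0.21)]
side flap_edge [([344.0, 214.0], 0.72)] LF [([359.0, 209.0], 0.67)]
side soap [([279.0, 273.0], 0.71), ([316.0, 212.0], 0.63), ([294.0, 211.0], 0.49), ([333.0, 163.0], 0.27)] LF [([279.0, 272.0], 0.68), ([290.0, 209.0], 0.56)]
side pumice [([327.0, 231.0], 0.72)] LF [([328.0, 228.0], 0.48)]
side keeper [([343.0, 245.0], 0.7), ([417.0, 289.0], 0.44)] LF [([345.0, 232.0], 0.79)]
1.1 [ 1.90696244e-01  9.81649093e-01 -4.63029145e-06  1.55414140e-07]
```

View pics/top0.png

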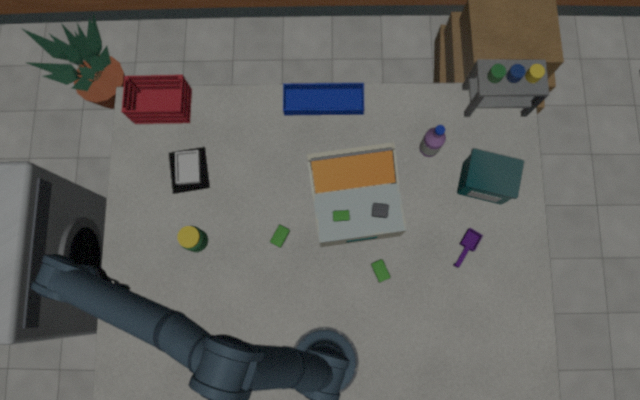

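View pics/side0.png

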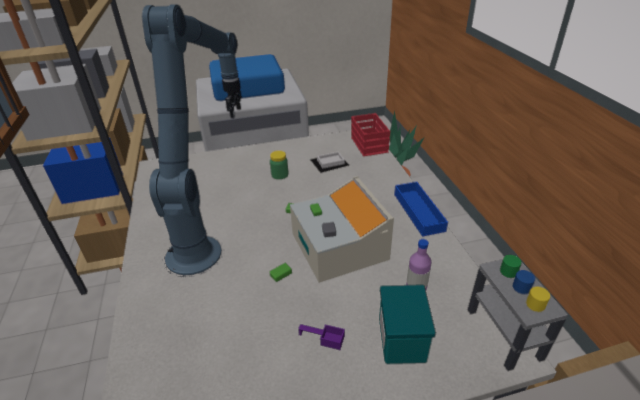

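The top picture shows three green bars: (279,235) and (380,270) on the counter, and (341,215) on the grey deck. The one at (341,215) fits because it lies on the deck, to the left of the keeper's middle and across from the pumice at (381,210). The flap spans about x 311–396, y 150–190. I'll get a rough pose and then look closely with the wrist camera.

```bash
python3 - <<'E'
from h import *
im=read_camera("top")
s=atz("top",[356.5,191.5],.14);b=atz("top",[341,215.5],.15)
print("sill",s,"soap",b,"pum",atz("top",[381,210],.166))
print("others",atz("top",[379,269],.01),atz("top",[279,235],.01))
print("edge dir", atz("top",[396,184],.14)-atz("top",[315,194],.14))
print("tri sill",tri(ray("top",[356.5,191.5]),ray("side",[344,213.5])))
x0,y0=300,140
cv2.imwrite("pics/crop.png",cv2.resize(im[140:290,260:420,::-1],None,fx=4.5,fy=4,interpolation=cv2.INTER_CUBIC))
# wrist cam relative to tcp
P=camera_params("wrist");T=np.linalg.inv(P["camera_from_world"]);print("wristcam",T.round(3),read_eef_pos())
E
```

```text
sill [ 0.52400492 -0.10223947  0.14      ] soap [ 0.44700166 -0.05312127  0.15      ] pum [ 0.46049441 -0.17442015  0.166     ]
others [ 0.29207536 -0.17814081  0.01      ] [0.40579926 0.15104977 0.01      ]
edge dir [ 0.03012022 -0.25264563  0.        ]
tri sill [ 0.52961923 -0.10279937  0.14629555]
wristcam [[ 0.373  0.882  0.286  0.17 ]
 [ 0.928 -0.355 -0.115  0.633]
 [ 0.     0.308 -0.951  0.375]
 [ 0.     0.     0.     1.   ]] [0.24336976 0.60275118 0.25029718]
```

View pics/crop.png

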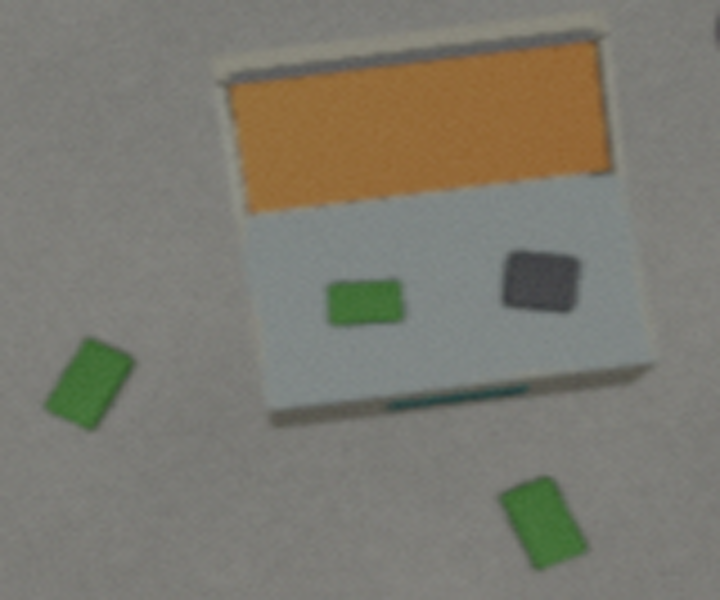

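The crop shows the deck bar at full-image (341,215). It is visibly smaller than the two counter bars, about 50 mm along the deck's y and 32 mm across, and lies left of the keeper's middle, so it is the soap. The pumice is at (380,210), on the right. Next I move above it with the tool aligned to the keeper and take a wrist view.

```bash
cat >> h.py <<'E'
from scipy.spatial.transform import Rotation as R
def quat(yaw,flip=False):
    y=np.array([np.cos(yaw),np.sin(yaw),0])*(-1 if flip else 1);z=np.array([0,0,-1.])
    return R.from_matrix(np.c_[np.cross(y,z),y,z]).as_quat()
E
python3 - <<'E'
from h import *
p=[.49,-.08,.36]
for f in(0,1): print(f,np.round(inverse_kinematics(p,quat(.119,f)),2))
f=min((0,1),key=lambda f:abs(inverse_kinematics(p,quat(.119,f))[6]))
move_ptp(p,quat(.119,f));print(f,read_eef_pos(),read_time_s())
P=camera_params("wrist");im=read_camera("wrist");cv2.imwrite("pics/w1.png",im[:,:,::-1])
import pickle;pickle.dump(P,open("w1.pkl","wb"))
for n in("sill","flap_edge","soap","pumice"):
    print(n,[(np.round(d["at"]).tolist(),round(d["confidence"],2)) for d in tip_of("wrist",n)],'LF',[(np.round(d["at"]).tolist(),round(d["confidence"],2)) for d in look_for("wrist",n)])
E
```

```text
0 [-0.82 -0.04  0.89  1.85  0.03  1.32  0.18]Traceback (most recent call last):
  File "<stdin>", line 3, in <module>
    return _wrapfunc(a, 'round', decimals=decimals, out=out)
    return _wrapit(obj, method, *args, **kwds)
    result = getattr(arr, method)(*args, **kwds)
TypeError: unsupported operand type(s) for *: 'NoneType' and 'float'
```

```bash
python3 - <<'E'
from h import *
p=[.49,-.08,.36]
move_ptp(p,quat(.119));print(read_eef_pos(),read_time_s())
P=camera_params("wrist");im=read_camera("wrist");cv2.imwrite("pics/w1.png",im[:,:,::-1])
import pickle;pickle.dump(P,open("w1.pkl","wb"))
for n in("sill","flap_edge","soap","pumice"):
    print(n,[(np.round(d["at"]).tolist(),round(d["confidence"],2)) for d in tip_of("wrist",n)],'LF',[(np.round(d["at"]).tolist(),round(d["confidence"],2)) for d in look_for("wrist",n)])
E
```

```text
[ 0.49035074 -0.07850815  0.35989289] 3.75
sill [([361.0, 184.0], 0.59)] LF [([362.0, 159.0], 0.85)]
flap_edge [([362.0, 185.0], 0.91)] LF [([419.0, 164.0], 0.58)]
soap [([281.0, 132.0], 0.97), ([180.0, 191.0], 0.87)] LF [([282.0, 133.0], 0.98), ([175.0, 193.0], 0.85)]
pumice [([289.0, 240.0], 0.63)] LF [([286.0, 242.0], 0.61)]
```

View pics/w1.png

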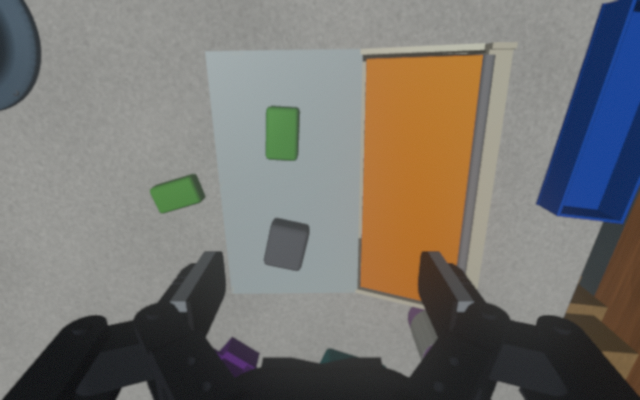

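The wrist view shows the soap at (282,133), the pumice at (287,244) and the sill edge running from about (363,55) to (359,290). The deck's outer corners are at (207,52) and (229,293).

```bash
python3 - <<'E'
from h import *
import pickle;P=pickle.load(open("w1.pkl","rb"))
im=cv2.imread("pics/w1.png").astype(int);b,g,r=im[...,0],im[...,1],im[...,2]
m=((g-r>40)&(g-b>40)).astype(np.uint8);m[:,:240]=0;m[:, 330:]=0;m[200:]=0
pts=np.argwhere(m)[:,::-1]; 
top=np.array([atz("wrist",p.tolist(),.16,P)[:2] for p in pts])
A=lambda px,z=.14:atz("wrist",px,z,P)[:2]
# sill edge: orange start per row
o=((r-b>80)&(r-g>30))
rows=range(70,230,10);e=np.array([A([np.argmax(o[y]),y]) for y in rows])
v=np.polyfit(e[:,1],e[:,0],1);yaw=-np.arctan(v[0]);print("px",[int(np.argmax(o[y])) for y in rows],"yaw",yaw)
c=[A(p) for p in([207,52],[229,293],[363,50],[359,292])];print("corners",np.round(c,4))
print("width",np.linalg.norm(c[0]-c[1]),np.linalg.norm(c[2]-c[3]),"depth",np.linalg.norm(c[0]-c[2]),"outer yaw",np.arctan2(-(c[0]-c[1])[0],(c[0]-c[1])[1]))
print("front->sill yaw",np.arctan2(*(c[2]-c[0])[::-1]),np.arctan2(*(c[3]-c[1])[::-1]))
ex=np.array([np.cos(yaw),np.sin(yaw)]);ey=np.array([-ex[1],ex[0]])
edge=np.mean(e@ex)-.004  # flap edge at x=4mm
s=ex*edge+ey*np.mean([(c[0]@ey+c[1]@ey)/2,(c[2]@ey+c[3]@ey)/2]);print("sill",s,"from outer edge",(c[0]+c[1])/2+.15*ex)
k=(top-s)@np.c_[ex,ey];print("soap keeper",np.percentile(k,[1,50,99],axis=0),k.mean(0))
print(cv2.minAreaRect((top*1000).astype(np.float32)))
print("pumice",(A([287,242],.166)-s)@np.c_[ex,ey], P["K"])
E
```

```text
px [367, 366, 366, 366, 366, 365, 365, 365, 364, 364, 364, 364, 363, 363, 363, 363] yaw 0.13557647890656355
corners [[ 0.3686  0.0123]
 [ 0.3999 -0.2552]
 [ 0.5164  0.0322]
 [ 0.5548 -0.2345]]
width 0.2694118155642824 0.26944132149100986 depth 0.14912396079371137 outer yaw 0.11638071018901393
front->sill yaw 0.13340004080711065 0.13304097711113083
sill [ 0.53452227 -0.1011307 ] from outer edge [ 0.53288004 -0.10117284]
soap keeper [[-0.09375105  0.03488019]
 [-0.0796873   0.05946086]
 [-0.0657182   0.08220993]] [-0.07968501  0.05923814]
((447.46881103515625, -53.67929458618164), (28.3968505859375, 48.3781623840332), 4.153964519500732)
pumice [-0.07819285 -0.05405271] [[335.94680731   0.         321.4194863 ]
 [  0.         335.94680731 188.62349407]
 [  0.           0.           1.        ]]
```

The fit is consistent: widths 269 mm, depth 149 mm, yaw 0.133, sill at (0.534, −0.101). The soap is at keeper (−80, +59) mm. Now I lower the fingers around the soap, stopping on contact.

```bash
cat >> h.py <<'E'
YAW=.133;S=np.array([.534,-.1011]);Q=quat(YAW)
EX=np.array([np.cos(YAW),np.sin(YAW)]);EY=np.array([-EX[1],EX[0]])
def K(x,y,z): return [*(S+EX*x+EY*y),z]
def kp():
    p=np.array(read_eef_pos());d=p[:2]-S;return np.round([d@EX,d@EY,p[2]],4)
E
python3 - <<'E'
from h import *
move_gripper(.075);print("gap",read_finger_gap())
move_ptp(K(-.070,.059,.23),Q)
movel(K(-.070,.059,.175),Q,speed=.1)
f0=np.array(read_ft_force());print("t",read_time_s(),"f0",f0.round(2))
z=.175
while z>.146:
    z-=.0015;movel(K(-.070,.059,z),Q,speed=.03)
    d=np.array(read_ft_force())-f0
    if abs(d[2])>2:break
print("contact",kp(),d.round(2),z,read_time_s())
movel(K(-.070,.059,z+.004),Q,speed=.05);pause(.1)
print(kp(),(np.array(read_ft_force())-f0).round(2),read_time_s())
im=read_camera("wrist");cv2.imwrite("pics/w2.png",im[:,:,::-1])
E
```

```text
gap 0.07469711045807781
t 5.775 f0 [ 0.47 -0.35  0.65]
contact [-0.0696  0.0589  0.1499] [-1.08 -0.37  3.4 ] 0.14949999999999997 10.025
[-0.0701  0.0591  0.1534] [-0.41  0.82 -0.22] 10.375
```

View pics/w2.png

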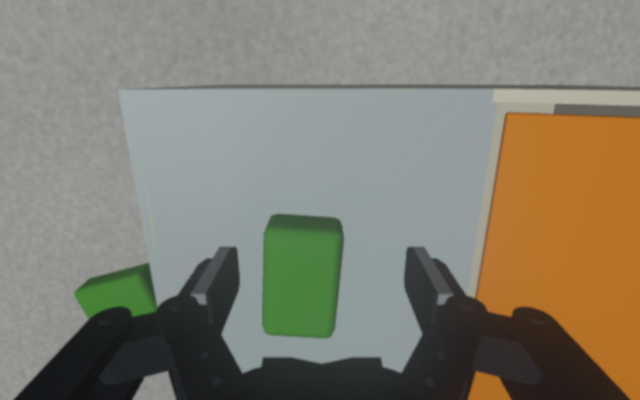

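The view shows the soap at (302,275), standing clear between the rear finger at (225,270) and the front finger at (420,270). Next I push to the holding stage.

```bash
python3 - <<'E'
from h import *
z=.1535;f0=np.array(read_ft_force())
for x in(-.03,0.,.008):
    movel(K(x,.059,z),Q,speed=.05);print(kp(),(np.array(read_ft_force())-f0).round(2),read_time_s())
pause(.4)
print((np.array(read_ft_force())-f0).round(2),read_finger_gap(),read_time_s())
im=read_camera("wrist");cv2.imwrite("pics/w3.png",im[:,:,::-1])
E
```

```text
[-0.0299  0.059   0.1536] [0.21 0.27 0.81] 11.375
[0.0007 0.0591 0.1537] [-1.1   1.64  1.86] 12.125
[0.0084 0.0591 0.1535] [-1.39  1.14  1.81] 12.4333
[-1.32  1.34  1.  ] 0.07462367323051691 12.8333
```

View pics/w3.png

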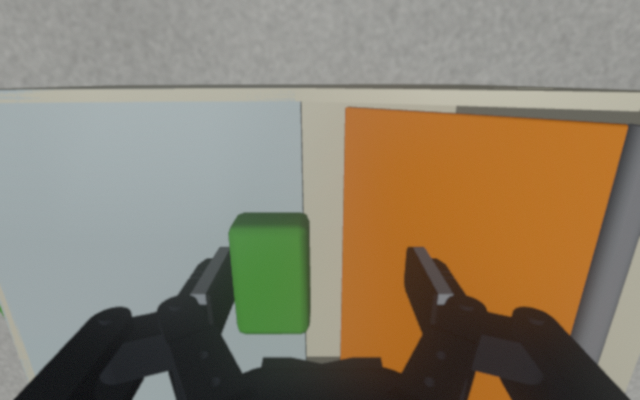

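The soap at (270,270) is against the rear finger, its front face at the sill (303). The flap edge has swung away to (344,250). I'll compute the flap angle from that edge before going on.

```bash
python3 - <<'E'
from h import *
for th in(.1,.2,.3,.4,.5):
    a=.4+th;print(th,proj("wrist",K(.101-.106*np.cos(a),.059,.183-.106*np.sin(a))).round(0))
im=read_camera("wrist")
print("sill",proj("wrist",K(0,.059,.14)))
r=im[270].astype(int);g=np.where((r[:,1]-r[:,0]>40))[0];o=np.where((r[:,0]-r[:,2]>80))[0];print("soap px",g.min(),g.max(),"flap from",o.min())
P=camera_params("wrist")
for px in(g.max(),):
    d=atz("wrist",[int(px),270],.16,P)[:2]-S;print("soap front top x",d@EX)
E
```

```text
0.1 [[321. 251.]]
0.2 [[332. 243.]]
0.3 [[344. 235.]]
0.4 [[356. 229.]]
0.5 [[368. 224.]]
sill [[304.06576927 259.34448182]]
soap px 232 302 flap from 343
soap front top x 0.0002448316422238306
```

The flap is at about 0.3 rad with the soap's centre 16 mm before the sill, so step 1 is met. Now I push it in.

```bash
python3 - <<'E'
from h import *
z=.1535;f0=np.array(read_ft_force())
def green():
    r=read_camera("wrist").astype(int);cv2.imwrite("pics/w4.png",r[:,:,::-1].astype(np.uint8))
    m=(r[...,1]-r[...,0]>40)&(r[...,1]-r[...,2]>40);m[:, :180]=0;n=np.argwhere(m)
    return len(n),n.mean(0).round() if len(n) else None
for x in(.02,.027,.031,.034,.036,.038,.040):
    movel(K(x,.059,z),Q,speed=.04);pause(.1);F=(np.array(read_ft_force())-f0).round(2);g=green()
    print(kp(),F,g,read_time_s())
    if np.linalg.norm(F)>20 or g[0]<3000:break
pause(.4)
print(green(),read_time_s())
E
```

```text
[0.0198 0.059  0.1534] [-2.61 -1.01 -1.43] (7472, array([279., 268.])) 13.5333
[0.0264 0.059  0.1533] [-4.35 -1.32 -2.15] (1224, array([182., 316.])) 14.0083
(1281, array([180., 318.])) 14.4583
```

View pics/w4.png

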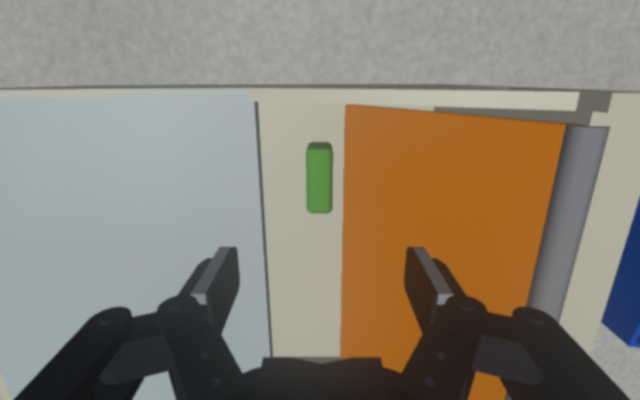

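The soap has dropped inside. It now shows deep in the keeper at (319,178), clear of the flap edge at (345,180), with the flap still held. Now I withdraw along the deck and go up.

```bash
python3 - <<'E'
from h import *
movel(K(-.06,.059,.155),Q,speed=.1)
movel(K(-.06,.059,.36),Q,speed=.15);pause(.3)
im=read_camera("wrist");t=read_camera("top");s=read_camera("side")
a=cv2.resize(im,None,fx=.6,fy=.6);b=cv2.resize(t[140:290,260:420],(384,360));c=cv2.resize(s[170:300,260:420],(416,338))
o=np.zeros((600,800,3),np.uint8);o[:240,:384]=a;o[240:600,:384]=b;o[240:578,384:800]=c
cv2.imwrite("pics/end.png",o[:,:,::-1]);print(read_time_s(),read_ft_force())
E
```

```text
17.4417 [ 0.71172968  0.34598801 -0.59372916]
```

View pics/end.png

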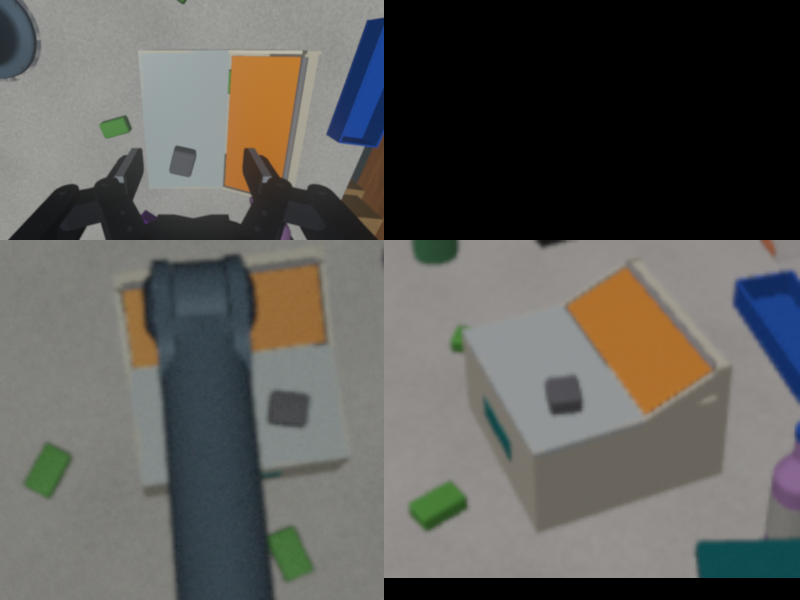

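The flap looks shut (orange spans the mouth) and the pumice is in place. A green sliver shows in the sill gap at about (382,135) in the full wrist picture, so I'll check how deep the soap is before handing in.

```bash
python3 - <<'E'
from h import *
im=read_camera("wrist");r=im.astype(int)
m=(r[...,1]-r[...,0]>30)&(r[...,1]-r[...,2]>30);m[:,:300]=0;m[:, 450:]=0;m[:60]=0;n=np.argwhere(m);print(n.min(0),n.max(0))
a,b=n.min(0),n.max(0);cx=(a[1]+b[1])/2
for z in(.025,.04,.06,.14): print(z,np.linalg.norm(atz("wrist",[cx,a[0]-.5],z)-atz("wrist",[cx,b[0]+.5],z)))
o=(r[...,0]-r[...,2]>80)&(r[...,0]-r[...,1]>30)
e=[(int(np.argmax(o[y])),y) for y in(80,100,120,135,150,170,190,210)]
print([(p,np.round((atz("wrist",p,.14)[:2]-S)@EX,4)) for p in e])
cv2.imwrite("pics/z.png",cv2.resize(im[60:260,320:520,::-1],None,fx=3,fy=3,interpolation=cv2.INTER_CUBIC))
E
```

```text
[119 380] [154 383]
0.025 0.049509005483873415
0.04 0.047893688056239565
0.06 0.04573993148606107
0.14 0.03712490520534706
[((0, 80), np.float64(-0.3788)), ((386, 100), np.float64(0.004)), ((385, 120), np.float64(0.0042)), ((384, 135), np.float64(0.004)), ((384, 150), np.float64(0.0049)), ((383, 170), np.float64(0.0051)), ((381, 190), np.float64(0.0042)), ((380, 210), np.float64(0.0044))]
```

View pics/z.png

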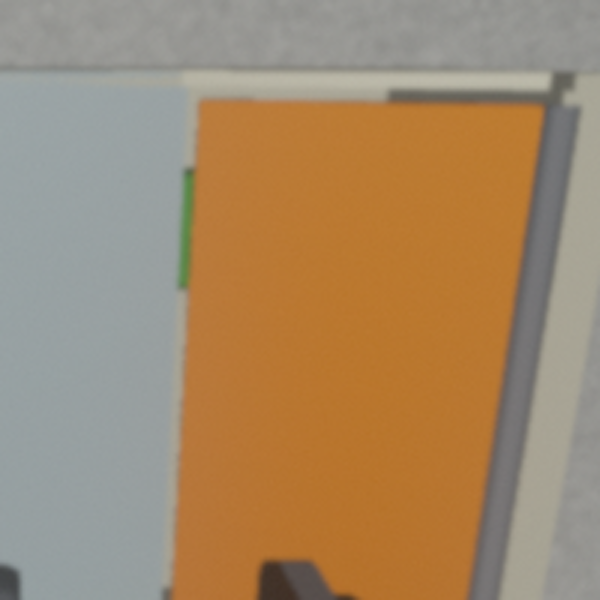

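The crop shows the flap edge straight at keeper x = 4 mm, so it is shut. The green sliver at (186,230) in the crop matches the 52 mm bar lying on the keeper's floor, seen through the gap. Handing in.

```bash
python3 -c "
from bench import *
print(sign_off(),read_time_s())"
```

```text
the job is handed in; nothing more can be done
the job is handed in; nothing more can be done
```

The small green soap bar is inside the keeper, the flap is shut, the pumice looks undisturbed, and the job was handed in at about 18 s of the 40 s allowed; no verdict was shown.

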